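Put the mug, soap and lemon squeezer back on their own dishes

TASK

Whoever wiped the windowsill put three things back on the wrong dishes. Put the mug upright in the middle of its round saucer, the bar of soap flat, central and lengthwise on the slatted wooden soap dish, and the lemon squeezer flat and central in its juice dish; the drying mat is empty and free to park a thing on while you swap them round. Set each thing down rather than dropping it, never tip the mug over, and leave the spice jar, the half lemon and the sink strainer where they stand.

Things in the scene. Friction and masses are not known exactly. Their poses are not given: they have to be found in the camera images.
- mug: Small white ceramic mug, about 200 g, 64 mm outer diameter at the rim, 70 mm high, wall 4 mm. Origin at the centre of its underside, z up. The handle stands out towards its own +y, to 68 mm from the axis; the +x and -x sides are plain: grip it there, across x. Starts on the soap dish; belongs on the saucer.
- soap: Bar of cream-coloured soap, 80 x 52 x 28 mm (its x, y, z), rounded edges, about 110 g. Origin at the centre of its underside. Starts in the juice dish; belongs on the soap dish, its length along the dish's length (either way round).
- squeezer: Yellow plastic lemon squeezer, about 90 g: foot skirt 80 mm diameter; strainer plate 100 mm diameter at 16 to 21 mm height with a thumb tab to its -x (66 mm from the axis); on it a ribbed reamer dome, 44 mm diameter, straight-sided up to 44 mm height, top at 63 mm: grip that. Origin at the centre of the underside, z up. Starts on the saucer; belongs in the juice dish.
- saucer: White ceramic round saucer, 144 mm across, fixed to the sill; flat inner floor at least 88 mm in diameter, 6 mm above its underside, from which the rim slopes up to 14 mm high. Origin at the centre of its underside. The mug's place.
- juice_dish: White plastic round dish fixed to the sill: 120 mm outer diameter, 20 mm high, wall 4 mm, inner floor 5 mm above its underside, a flat handle tab to its -x (91 mm from the centre), a small pouring lip to its +x. Origin at the centre of its underside. The squeezer's place: its skirt stands on the dish's floor, its plate just clears the rim.
- soap_dish: Pale wooden soap dish, fixed to the sill: five slats 124 mm long along its x, 80 mm over all across y, flat top 18 mm above its underside, no rim. Origin at the centre of its underside. The soap's place.
- mat: Dark grey ribbed rubber drying mat, 150 x 130 mm (x, y), 4 mm thick, fixed to the sill. Origin at the centre of its underside. Empty at the start: a free spot for parking.
- jar: Bystander: loose amber glass spice jar with steel lid, 44 mm diameter, 72 mm high. Origin at the centre of its underside.
- half_lemon: Bystander: loose half lemon, cut face down, 59 mm diameter, 44 mm high. Origin at the centre of its underside.
- strainer: Bystander: loose steel sink strainer, a disc of 72 mm diameter with a knob on top, 34 mm high in all. Origin at the centre of its underside.
There are look-alikes about, which are no part of the job. There is more than one size of the squeezer; the one meant has the size given above. What is shaped like the mug but blue is not meant.

How it is judged:
By the outcome, as a careful person would: the job done as asked, in the order asked, and still so for the second after the job is handed in, with the robot touching nothing.
It also fails if it takes over 128 s, if anything falls off the work surface, if the arm or the gripper's body presses on something with over 40 N, if the wrist force passes 120 N, or if a joint passes its speed limit or range.

ROBOT

A 7-joint arm with a two-finger parallel gripper is mounted at the origin on the work surface. World frame = base frame: x ahead of the robot, y to its left, z up, the work surface at z = 0. Lengths are in m, angles in rad, forces in N, time in s.
With the tool pointing down it reaches from about 0.4 to 0.875 m from the base axis. Payload 19.3 kg.
Tool frame: the origin (TCP) lies at the very end of the fingers, on their centre line; the grasp point (between the pads) lies 19 mm behind it; z points along the fingers, y is the direction in which the jaws open and shut (so a half turn about z gives the same grasp; the last joint's range is limited). The gripper opens to 85 mm and grips with 20 to 120 N. Pads are 22 mm wide; open, the fingers measure 114 mm over their backs; the gripper's body (76 mm by 85 mm) begins 54 mm behind the grasp point. The pads swing forward as they close: fully open they stand 13 mm farther back than shut.
Start: joints at [1.057, 0.521, -0.036, 1.599, 0.021, 1.021, -0.113], TCP at [0.268, -0.564, 0.231] pointing down, gripper open.
Joint ranges: [-2.91, 2.91], [-0.3, 2.13], [-1.5, 1.42], [0.17, 2.43], [-1.26, 4.41], [0.16, 1.93], [-2.52, 2.52]. Speed limits (rad/s): [1.89, 1.89, 2.39, 2.39, 3.01, 3.01, 3.01].

INTERFACE

Orientations are given as [roll, pitch, yaw] about the fixed x, y, z axes, in that order (R = Rz(yaw) Ry(pitch) Rx(roll)).
In Python, from workcell import bot, vision, job_done gives the robot as it stands.
- The arm moves only by the tool arm_command, never from a script. Its arguments are lists of equal length, an entry for each row: "gripper": the finger opening in cm, from 0 to 8.54; "slide": the shift along the tool's x, y, z in cm, a list of three; "turn": the turn, a rotation vector about the tool's x, y, z in degrees, a list of three. A call has 1 to 5 rows; each row is the pose to reach, as a shift and turn from the pose commanded when the call began, along the tool's axes at that moment; what a row does not reach only later rows make up. A row lasts 1/8 s, in which the tool goes at most 62.5 mm and 10.7 degrees, less where a joint would pass 70% of its speed; a pose out of reach is approached as far as the arm can. A call with a gripper value outside its range is refused whole. The fingers move at their own pace and stop on an object; "force" is the grip in N (left out, the last holds). Time passes only in rows, so rows that repeat a pose let the fingers close. It gives the time, the measured TCP pose, the force and the opening at its end, in the units of the state.
- bot.observe(): the state, without advancing time (a new reading comes with each control period).
- vision.grab_frame(name): name is "side" or "top"; returns the picture (420x560x3 uint8, blue, green, red); there is no depth.
- vision.camera_model(name): a dict with "mtx" (3x3 intrinsics, pixels), "T" (4x4, takes a point from camera to world coordinates). Camera axes: x right, y down, z forward; pixel columns grow to the right and rows downward; lengths in m; the calibration is good to about 2 mm. A picture is of the moment at which its call begins. camera_model takes no time and is no camera call.
- job_done(): hands the job in, once; it reports no verdict.
The state is a dict: "clock": time; "qpos": joint angles; "qd": joint speeds; "joint_efforts": joint torques, N m; "position": TCP position; "tool_rot": TCP orientation; "force": force on the tool from outside, world axes, zero at the start; "moment": the same for the moment, N m; "grip_width": finger opening in m.
Only numpy, scipy, OpenCV 4.12 (cv2) and the standard library are available. Lean on these libraries where they do the work, as an engineer would, in place of code of your own. Each camera call takes 0.05 s, during which the arm holds its last target. There are 200 camera calls.

## Working session

There is one attempt and no reset: what is moved stays moved. The work goes in short steps, Python scripts to look and compute and a tool call to move; the robot and the scene stay as the last step left them, time stands still between calls to the robot, and variables do not carry over. Pictures are saved under pics/ and viewed, about 12 in all and at most 16, crops included, and the job is handed in when it is done.

Besides the shell and the picture viewer there is one more tool, called after ">>>" in YAML: its name, and indented under it one key for each argument. arm_command: Moves the arm, as the interface text tells. Its arguments: {"type":"object","properties":{"gripper":{"type":"array","items":{"type":"number"}},"slide":{"type":"array","items":{"type":"array","items":{"type":"number"}}},"turn":{"type":"array","items":{"type":"array","items":{"type":"number"}}},"force":{"type":"number"}},"required":["gripper","slide","turn"]}

```bash
mkdir -p pics; ls
python3 - <<'E'
from workcell import bot, vision
import cv2,json
for n in("top","side"):
    im=vision.grab_frame(n); cv2.imwrite(f"pics/{n}0.png",im)
    c=vision.camera_model(n); print(n,c["mtx"],c["T"])
print(bot.observe())
E
```

```text
pics
top [[469.02949769   0.         268.82880875]
 [  0.         469.02949769 205.45948963]
 [  0.           0.           1.        ]] [[ 0.0281587  -0.99593284  0.0855854   0.39614533]
 [-0.99943179 -0.02646373  0.02087502 -0.08150426]
 [-0.01852521 -0.08612458 -0.99611213  1.23258312]
 [ 0.          0.          0.          1.        ]]
side [[529.35605768   0.         295.41286033]
 [  0.         529.35605768 221.85679935]
 [  0.           0.           1.        ]] [[-0.96226578 -0.1329089   0.23744428  0.14001782]
 [-0.27136662  0.5332313  -0.80126434  1.13996732]
 [-0.02011756 -0.83546371 -0.54917728  0.90880621]
 [ 0.          0.          0.          1.        ]]
{'clock': 0.1, 'qpos': array([ 1.05678081,  0.52193713, -0.03634203,  1.59995398,  0.02119576,
        1.02112823, -0.11279913]), 'qd': array([-0.00094206, -0.00325225,  0.00040762, -0.00249297, -0.00024995,
        0.00115219,  0.00040523]), 'joint_efforts': array([ 2.41917922e-03, -9.28490710e+01,  1.98260486e+00, -3.70536304e+01,
        1.79498788e-02,  5.30548146e-03, -1.81652445e-05]), 'position': array([ 0.26820986, -0.56417727,  0.23079283]), 'tool_rot': array([-3.14055269e+00,  6.34439339e-05,  4.43815934e-01]), 'force': array([-0.29678231,  0.07659961, -0.26271882]), 'moment': array([ 0.03699278, -0.06962566, -0.00467331]), 'grip_width': 0.08503897291643453}
```

View pics/top0.png

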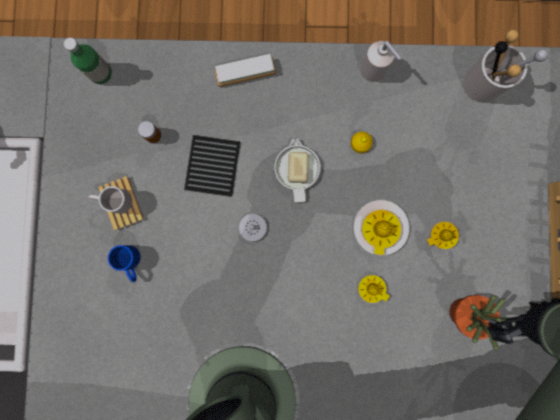

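View pics/side0.png

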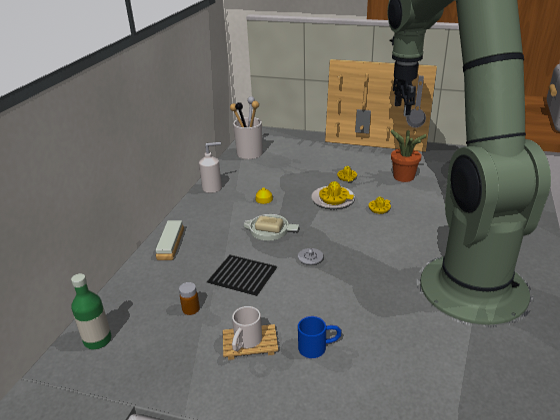

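Squeezer candidates in the top view are (381,230) on the saucer, which is large, and the small ones at (445,236) and (373,289). Mug candidates are white (112,200) on the slats and blue (124,258). The white block at (245,69) could pass for the soap, but the real soap is at (298,167) in the juice dish. I choose the large squeezer, the white mug and the soap in the dish. Next I check the crops and measure.

```bash
cat > h.py <<'E'
from workcell import bot, vision
import cv2, numpy as np
from scipy.spatial.transform import Rotation as R
def ray(n,u,v):
    c=vision.camera_model(n);T=c["T"]
    d=T[:3,:3]@np.linalg.solve(c["mtx"],[u,v,1.]);return T[:3,3],d
def onz(n,uv,z):
    o,d=ray(n,*uv);return o+d*(z-o[2])/d[2]
def proj(n,p):
    c=vision.camera_model(n);T=c["T"];q=c["mtx"]@(T[:3,:3].T@(np.asarray(p)-T[:3,3]));return q[:2]/q[2]
def blob(im,f,x0,y0,x1,y1,hull=False):
    hsv=cv2.cvtColor(im,cv2.COLOR_BGR2HSV)
    m=np.zeros(im.shape[:2],np.uint8);m[y0:y1,x0:x1]=f(hsv[y0:y1,x0:x1].astype(int))*255
    cs,_=cv2.findContours(m,cv2.RETR_EXTERNAL,cv2.CHAIN_APPROX_NONE)
    return max(cs,key=cv2.contourArea)
def tile(im,u,v,w=100,h=75,k=4):
    p=cv2.getRectSubPix(im,(w,h),(float(u),float(v)));return cv2.resize(p,None,fx=k,fy=k,interpolation=cv2.INTER_CUBIC)
E
python3 - <<'E'
from h import *
im=cv2.imread("pics/top0.png");s=cv2.imread("pics/side0.png")
a=np.vstack([np.hstack([tile(im,115,205),tile(im,298,170)]),np.hstack([tile(im,395,240),tile(im,213,166)])])
cv2.imwrite("pics/c1.png",a)
Y=lambda h:(h[...,0]>18)&(h[...,0]<35)&(h[...,1]>150)&(h[...,2]>90)
W=lambda h:(h[...,1]<40)&(h[...,2]>140)
D=lambda h:(h[...,2]<60)
B=lambda h:(h[...,0]>8)&(h[...,0]<30)&(h[...,1]>60)&(h[...,2]>100)
for nm,f,b,z in [("squeezer",Y,(350,200,412,262),.027),("sq2",Y,(415,215,470,255),.02),("sq3",Y,(350,268,400,310),.02),("saucer",lambda h:W(h)|Y(h),(350,195,412,262),.014),("mat",D,(180,130,245,200),.004),("soapdish",B,(90,165,150,235),.018),("juice",lambda h:(h[...,2]>140),(265,130,330,210),.02),("soap",lambda h:(h[...,1]>45)&(h[...,2]>120),(275,140,325,190),.033)]:
    c=blob(im,f,*b); r=cv2.minAreaRect(c);e=cv2.minEnclosingCircle(c)
    P=np.array([onz("top",q,z) for q in cv2.boxPoints(r)])
    print(nm,cv2.contourArea(c),"rect",np.round(r[0],1),np.round(r[1],1),round(r[2],1),"w",P.mean(0).round(4),"sides",np.linalg.norm(P[1]-P[0]).round(4),np.linalg.norm(P[2]-P[1]).round(4),"dir01",np.degrees(np.arctan2(*(P[1]-P[0])[1::-1])).round(1),"circ",onz("top",e[0],z).round(4))
E
```

```text
squeezer 1160.0 rect [380.5 229.4] [38.4 39.8] 47.7 w [ 0.446  -0.3435  0.027 ] sides 0.1029 0.0972 dir01 -46.5 circ [ 0.4394 -0.3449  0.027 ]
sq2 591.5 rect [443.9 234.8] [28.8 26.9] 18.4 w [ 0.4369 -0.5069  0.02  ] sides 0.0695 0.0728 dir01 -18.2 circ [ 0.4348 -0.5031  0.02  ]
sq3 598.5 rect [372.2 289.2] [29.1 27.5] 71.6 w [ 0.2934 -0.3253  0.02  ] sides 0.0703 0.0728 dir01 -70.1 circ [ 0.2936 -0.3307  0.02  ]
saucer 2320.0 rect [380.5 227.5] [55. 55.] 90.0 w [ 0.4517 -0.3463  0.014 ] sides 0.1424 0.1421 dir01 -88.5 circ [ 0.4524 -0.3479  0.014 ]
mat 2495.5 rect [212.1 165.3] [47.7 54.9] 8.7 w [0.6051 0.0979 0.004 ] sides 0.1474 0.1278 dir01 -6.1 circ [0.6054 0.0981 0.004 ]
soapdish 641.5 rect [119.9 202.8] [47.4 31.4] 69.4 w [0.4973 0.3337 0.018 ] sides 0.0821 0.1259 dir01 -67.7 circ [0.4975 0.3331 0.018 ]
juice 1738.5 rect [297.1 170.5] [50.2 49.1] 42.7 w [ 0.5942 -0.1271  0.02  ] sides 0.1293 0.1319 dir01 -40.9 circ [ 0.5962 -0.1309  0.02  ]
soap 504.5 rect [298.5 166.5] [29. 19.] 90.0 w [ 0.6023 -0.1301  0.033 ] sides 0.0492 0.0757 dir01 -88.6 circ [ 0.6009 -0.1288  0.033 ]
```

View pics/c1.png

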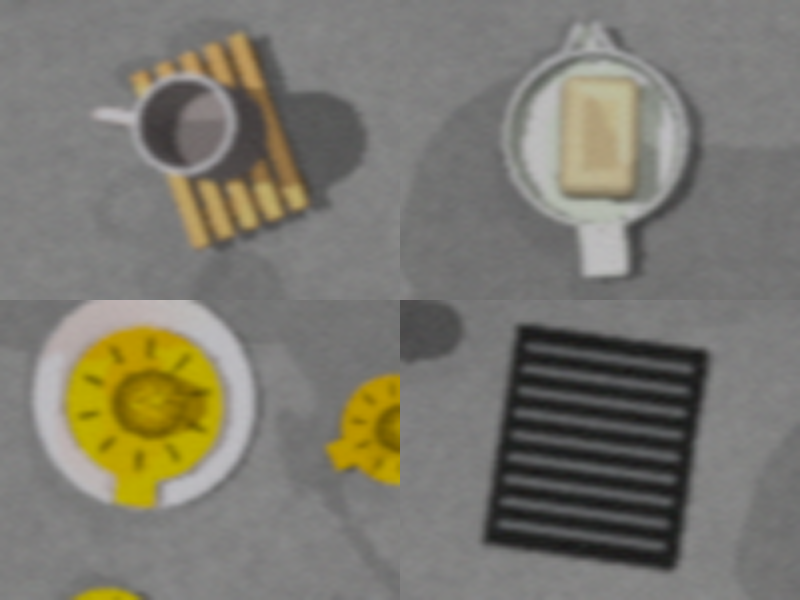

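The crops confirm the choice: the white mug is on the slats with its handle to the left (world +y). The soap is in the juice dish with its length along world x. The large squeezer is on the saucer with its tab at the bottom (world -x). The mat is empty. My order is squeezer to mat, mug to saucer, soap to soap dish, then squeezer to juice dish. First I refine the centres.

Run:
```python
from h import *
for n,bx in (("top",dict(sq=(350,200,412,262),sa=(350,195,412,262),ju=(265,130,330,210),mug=(85,170,150,235))),):
    im=cv2.imread(f"pics/{n}0.png");hsv=cv2.cvtColor(im,cv2.COLOR_BGR2HSV).astype(int)
    H,S,V=[hsv[...,i] for i in range(3)]
    Y=(H>18)&(H<35)&(S>150)&(V>60); W=(S<40)&(V>135)
    for nm,m,b,k,z in(("sq",Y,"sq",13,.025),("saucer",W|Y,"sa",13,.014),("juice",V>125,"ju",17,.02),("mugrim",(S<45),"mug",0,.088)):
        M=np.zeros(im.shape[:2],np.uint8);x0,y0,x1,y1=bx[b];M[y0:y1,x0:x1]=m[y0:y1,x0:x1]*255
        if nm=="mugrim":
            t=im[170:235,85:150];g=cv2.cvtColor(cv2.resize(t,None,fx=4,fy=4,interpolation=cv2.INTER_CUBIC),cv2.COLOR_BGR2GRAY)
            c=cv2.HoughCircles(g,cv2.HOUGH_GRADIENT,1,50,param1=80,param2=25,minRadius=44,maxRadius=60)
            for q in c[0][:3]:
                uv=(q[:2]+.5)/4-.5+[85,170];print("mug",uv,q[2]/4,onz(n,uv,.088).round(4))
            continue
        M=cv2.morphologyEx(M,cv2.MORPH_CLOSE,np.ones((7,7)));M=cv2.morphologyEx(M,cv2.MORPH_OPEN,cv2.getStructuringElement(cv2.MORPH_ELLIPSE,(k,k)))
        c=max(cv2.findContours(M,cv2.RETR_EXTERNAL,cv2.CHAIN_APPROX_NONE)[0],key=cv2.contourArea)
        e=cv2.fitEllipse(c);print(nm,np.round(e[0],2),np.round(e[1],2),onz(n,e[0],z).round(4))
    for nm,uv,z in(("handle tip",(90,196),.053),("dome top",(382.2,227.5),.069),("sq tab",(379,253.5),.025),("dishtab",(301.5,201),.018)):print(nm,onz(n,uv,z).round(4))
T0=np.array([.2682,-.5642,.2308])
def d(p,z): # tool slide from start yaw
    t=bot.observe();Rm=R.from_euler("xyz",t["tool_rot"]).as_matrix();return Rm.T@(np.array([*p,z])-t["position"])
print(d((.4465,-.3455),.12)*100)
```

```text
sq [381.12 228.96] [37.56 38.24] [ 0.4471 -0.3456  0.025 ]
saucer [380.95 227.39] [54.4  56.24] [ 0.4516 -0.3475  0.014 ]
juice [297.92 155.5 ] [63.78 65.  ] [ 0.6335 -0.1285  0.02  ]
mug [110.5  198.25] 13.2 [0.502  0.3338 0.088 ]
handle tip [0.5096 0.3993 0.053 ]
dome top [ 0.4489 -0.3386  0.069 ]
sq tab [ 0.3844 -0.3407  0.025 ]
dishtab [ 0.5144 -0.1406  0.018 ]
[ 25.49219474 -12.08206871  11.09023642]
```

>>> arm_command:
  gripper: [7.5,7.5,7.5,7.5,7.5]
  slide:
    - [5.2,-2.4,1.8]
    - [10.4,-4.9,3.6]
    - [15.5,-7.4,5.4]
    - [20.6,-9.8,7.2]
    - [25.7,-12.2,9.0]
  turn:
    - [0,0,6.4]
    - [0,0,12.8]
    - [0,0,19.2]
    - [0,0,25.4]
    - [0,0,25.4]
  force: 30

```text
clock: 0.72
position: [0.449, -0.3423, 0.1407]
tool_rot: [3.142, 0.0, -0.001]
force: [1.0, -0.9, 0.0]
grip_width: 0.0753
```

>>> arm_command:
  gripper: [7.0,7.0]
  slide:
    - [0,0,0]
    - [0,0,0]
  turn:
    - [0,0,0]
    - [0,0,0]

```text
clock: 0.98
position: [0.4477, -0.3442, 0.1412]
tool_rot: [3.142, 0.001, 0.001]
force: [-0.5, -0.0, 0.2]
grip_width: 0.0698
```

Run:
```python
from h import *
s=bot.observe();print(s["position"],s["tool_rot"],s["clock"])
a=vision.grab_frame("top");b=vision.grab_frame("side")
cv2.imwrite("pics/a1.png",np.hstack([tile(a,382,225),tile(b,335,180)]))
print(proj("side",(.448,-.343,.069)),proj("side",(.448,-.343,.14)))
```

```text
[ 0.44772611 -0.34419397  0.14115726] [3.14154113e+00 6.73701917e-04 7.27803904e-04] 0.975
[333.19959271 181.8855697 ] [333.62562353 162.30902418]
```

View pics/a1.png

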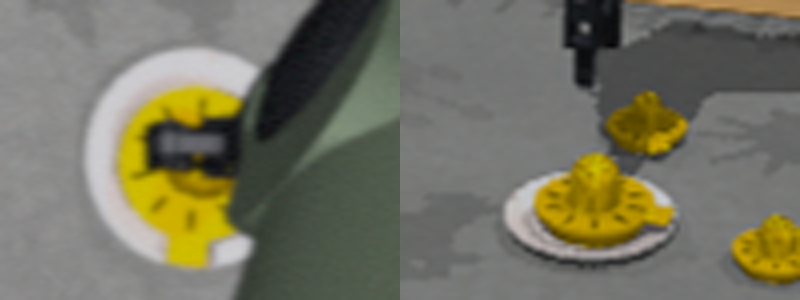

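The side crop has the dome top at about (333.8,181.3), against a predicted (333.2,181.9), so the estimate holds. Next I descend and grip.

>>> arm_command:
  gripper: [7.0,7.0,7.0,7.0,7.0]
  slide:
    - [0,-0.1,3.5]
    - [0,-0.1,7.0]
    - [0,-0.1,9.8]
    - [0,-0.1,11.2]
    - [0,-0.1,11.2]
  turn:
    - [0,0,0]
    - [0,0,0]
    - [0,0,0]
    - [0,0,0]
    - [0,0,0]

```text
clock: 1.7
position: [0.4475, -0.3434, 0.0291]
tool_rot: [-3.141, 0.001, -0.0]
force: [0.8, -0.2, 0.8]
grip_width: 0.0705
```

>>> arm_command:
  gripper: [3.8,3.8,3.8,3.8,3.8]
  slide:
    - [0,0,0]
    - [0,0,0]
    - [0,0,0]
    - [0,0,0]
    - [0,0,0]
  turn:
    - [0,0,0]
    - [0,0,0]
    - [0,0,0]
    - [0,0,0]
    - [0,0,0]
  force: 30

```text
clock: 2.33
position: [0.4485, -0.3434, 0.0306]
tool_rot: [3.141, -0.001, 0.0]
force: [-2.4, 0.9, 9.4]
grip_width: 0.0405
```

>>> arm_command:
  gripper: [3.8,3.8,3.8,3.8,3.8]
  slide:
    - [0,0,-0.5]
    - [0,0,-2]
    - [0,0,-5]
    - [0,0,-9]
    - [0,0,-12]
  turn:
    - [0,0,0]
    - [0,0,0]
    - [0,0,0]
    - [0,0,0]
    - [0,0,0]

```text
clock: 2.95
position: [0.4483, -0.3431, 0.152]
tool_rot: [3.141, -0.001, 0.0]
force: [0.7, -0.6, -0.8]
grip_width: 0.0401
```

>>> arm_command:
  gripper: [3.8,3.8]
  slide:
    - [0,0,0]
    - [0,0,0]
  turn:
    - [0,0,0]
    - [0,0,0]

```text
clock: 3.2
position: [0.4479, -0.3428, 0.1495]
tool_rot: [3.142, -0.0, 0.001]
force: [0.1, 0.3, -0.8]
grip_width: 0.0403
```

Run:
```python
from h import *
s=bot.observe();print(s["position"],s["tool_rot"],s["clock"],s["force"],s["grip_width"])
a=vision.grab_frame("top");b=vision.grab_frame("side")
cv2.imwrite("pics/a2.png",np.hstack([tile(a,382,225),tile(b,335,170)]))
```

```text
[ 0.44792852 -0.34280691  0.14951711] [ 3.14152461e+00 -1.63650310e-04  5.25668222e-04] 3.2 [ 0.08158222  0.306076   -0.8026815 ] 0.04025369228964125
```

View pics/a2.png

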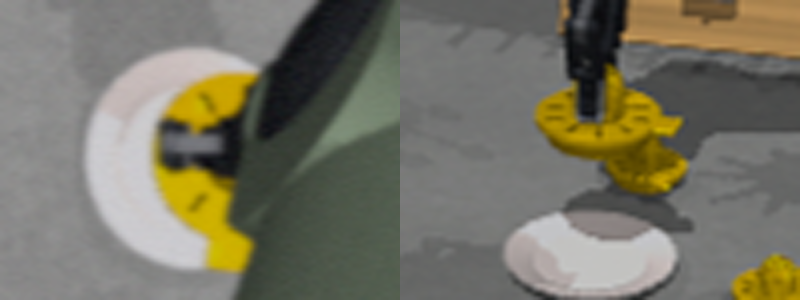

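The squeezer is held level. I carry it to the mat.

>>> arm_command:
  gripper: [3.8,3.8,3.8,3.8,3.8]
  slide:
    - [1.5,-4.4,0]
    - [3.5,-9.9,0]
    - [5.5,-15.4,0]
    - [7.5,-20.9,0]
    - [9.5,-26.5,0]
  turn:
    - [0,0,0]
    - [0,0,0]
    - [0,0,0]
    - [0,0,0]
    - [0,0,0]

```text
clock: 3.92
position: [0.543, -0.0761, 0.1487]
tool_rot: [3.142, 0.001, 0.0]
force: [0.6, -0.5, -0.4]
grip_width: 0.04
```

>>> arm_command:
  gripper: [3.8,3.8,3.8,3.8,3.8]
  slide:
    - [2.0,-5.5,0]
    - [4.0,-11.0,0]
    - [5.6,-15.6,0]
    - [6.2,-17.6,0]
    - [6.2,-17.6,0]
  turn:
    - [0,0,0]
    - [0,0,0]
    - [0,0,0]
    - [0,0,0]
    - [0,0,0]

```text
clock: 4.55
position: [0.6045, 0.0994, 0.1484]
tool_rot: [3.142, 0.001, 0.002]
force: [-0.4, -1.1, -1.3]
grip_width: 0.0402
```

>>> arm_command:
  gripper: [3.8,3.8,3.8,3.8,3.8]
  slide:
    - [0,0,4]
    - [0,0,8]
    - [0,0,10.5]
    - [0,0,11.2]
    - [0,0,11.2]
  turn:
    - [0,0,0]
    - [0,0,0]
    - [0,0,0]
    - [0,0,0]
    - [0,0,0]

```text
clock: 5.18
position: [0.6049, 0.0972, 0.0375]
tool_rot: [3.141, 0.0, -0.001]
force: [0.0, -0.1, -0.0]
grip_width: 0.0401
```

>>> arm_command:
  gripper: [3.8,3.8,3.8,3.8,3.8]
  slide:
    - [0,0,0.4]
    - [0,0,0.7]
    - [0,0,0.9]
    - [0,0,1.0]
    - [0,0,1.0]
  turn:
    - [0,0,0]
    - [0,0,0]
    - [0,0,0]
    - [0,0,0]
    - [0,0,0]

```text
clock: 5.8
position: [0.605, 0.0982, 0.0285]
tool_rot: [-3.141, -0.0, 0.0]
force: [-7.1, -1.6, 21.9]
grip_width: 0.0402
```

>>> arm_command:
  gripper: [4.5,5.5,6.5,7.0,7.0]
  slide:
    - [0,0,-0.1]
    - [0,0,-0.1]
    - [0,0,-0.1]
    - [0,0,-1]
    - [0,0,-3]
  turn:
    - [0,0,0]
    - [0,0,0]
    - [0,0,0]
    - [0,0,0]
    - [0,0,0]

```text
clock: 6.42
position: [0.6045, 0.0981, 0.0578]
tool_rot: [3.141, 0.001, 0.001]
force: [1.0, 0.3, 0.2]
grip_width: 0.0698
```

>>> arm_command:
  gripper: [8.0,8.5,8.5,8.5,8.5]
  slide:
    - [0,0,-4]
    - [0,0,-8]
    - [0,0,-12]
    - [-1,-3,-13]
    - [-2.5,-6.5,-13]
  turn:
    - [0,0,0]
    - [0,0,0]
    - [0,0,0]
    - [0,0,0]
    - [0,0,0]

```text
clock: 7.05
position: [0.5804, 0.1635, 0.1901]
tool_rot: [-3.141, -0.003, -0.001]
force: [0.6, 1.1, -0.9]
grip_width: 0.085
```

Run:
```python
from h import *
s=bot.observe();print(s["qpos"].round(2))
im=vision.grab_frame("top");b=vision.grab_frame("side")
cv2.imwrite("pics/t3.png",im);cv2.imwrite("pics/s3.png",b)
cv2.imwrite("pics/a3.png",np.vstack([np.hstack([tile(im,297,170),tile(im,213,166)]),np.hstack([tile(b,248,330),tile(b,243,260)])]))
# mug in side: axis check
for p in((.502,.334,.088),(.502,.334,.018),(.5096,.3993,.053)):print(proj("side",p).round(1))
```

```text
[-0.38  0.53  0.01  1.71 -0.    0.9  -1.94]
[244.8 314.9]
[247.  337.3]
[232.2 346.4]
```

View pics/a3.png

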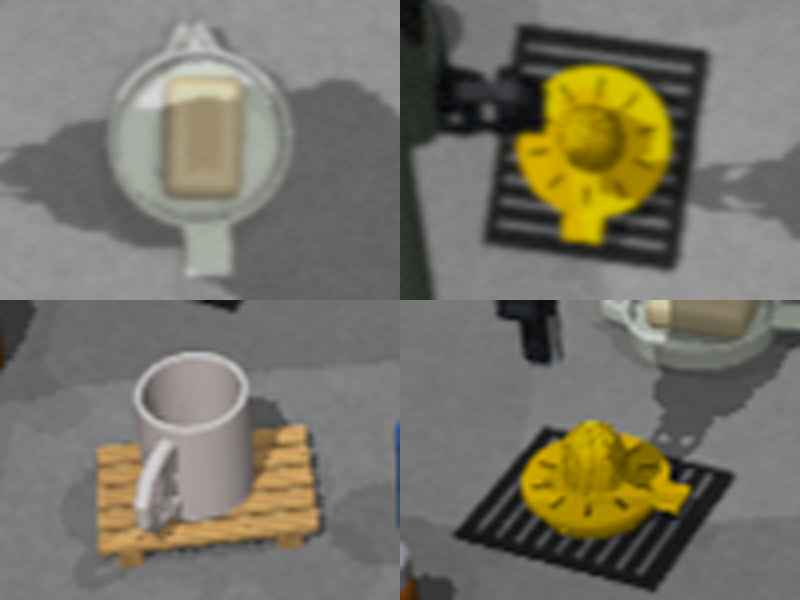

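The squeezer stands flat on the mat. In the side tile the mug rim centre is at (246,315.8) against a predicted (244.8,314.9), so I use x≈0.501. Now I go over the mug.

>>> arm_command:
  gripper: [8.5,8.5,8.5,8.5,8.5]
  slide:
    - [-2,-4.2,0]
    - [-4,-8.5,0]
    - [-6,-13,0]
    - [-7.9,-17,0]
    - [-7.9,-17,0]
  turn:
    - [0,0,-10.5]
    - [0,0,-21]
    - [0,0,-31.5]
    - [0,0,-42]
    - [0,0,-52]

```text
clock: 7.78
position: [0.499, 0.3364, 0.1886]
tool_rot: [-3.141, -0.002, 0.919]
force: [0.5, -0.6, 0.2]
grip_width: 0.0853
```

>>> arm_command:
  gripper: [8.5,8.5,8.5,8.5,8.5]
  slide:
    - [0,0,0]
    - [0,0,2]
    - [0,0,4]
    - [0,0,6]
    - [0,0,6]
  turn:
    - [0,0,-10.5]
    - [0,0,-21]
    - [0,0,-31.5]
    - [0,0,-33]
    - [0,0,-33]

```text
clock: 8.4
position: [0.5005, 0.3323, 0.1265]
tool_rot: [-3.14, 0.002, 1.48]
force: [0.2, 0.7, -0.2]
grip_width: 0.085
```

Run:
```python
from h import *
s=bot.observe();print(s["position"],s["tool_rot"],s["clock"])
im=vision.grab_frame("top");b=vision.grab_frame("side")
cv2.imwrite("pics/a4.png",np.hstack([tile(im,115,200),tile(b,248,310)]))
```

```text
[0.50050247 0.33231997 0.12647959] [-3.14038480e+00  1.51873792e-03  1.48013887e+00] 8.4
```

View pics/a4.png

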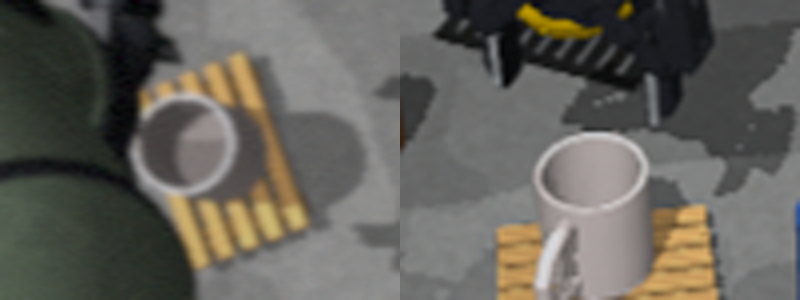

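>>> arm_command:
  gripper: [8.5,8.5,8.5,8.5,8.5]
  slide:
    - [0,-0.1,2.5]
    - [0,-0.1,5]
    - [0,-0.1,7.5]
    - [0,-0.1,8.9]
    - [0,-0.1,8.9]
  turn:
    - [0,0,0]
    - [0,0,0]
    - [0,0,0]
    - [0,0,0]
    - [0,0,0]

```text
clock: 9.12
position: [0.4997, 0.3332, 0.0383]
tool_rot: [-3.141, 0.0, 1.483]
force: [0.8, 0.8, 0.8]
grip_width: 0.0851
```

>>> arm_command:
  gripper: [7.4,6.9,6.6,6.3,6.0]
  slide:
    - [0,0,0]
    - [0,0,0]
    - [0,0,0]
    - [0,0,0]
    - [0,0,0]
  turn:
    - [0,0,0]
    - [0,0,0]
    - [0,0,0]
    - [0,0,0]
    - [0,0,0]
  force: 35

```text
clock: 9.75
position: [0.4999, 0.3332, 0.0387]
tool_rot: [3.141, -0.0, 1.484]
force: [-1.3, -0.8, 6.6]
grip_width: 0.0625
```

>>> arm_command:
  gripper: [5.8,5.8,5.8,5.8]
  slide:
    - [0,0,0]
    - [0,0,0]
    - [0,0,-0.3]
    - [0,0,-1]
  turn:
    - [0,0,0]
    - [0,0,0]
    - [0,0,0]
    - [0,0,0]

```text
clock: 10.25
position: [0.4995, 0.333, 0.0483]
tool_rot: [-3.141, 0.0, 1.484]
force: [-0.5, -1.2, -1.6]
grip_width: 0.062
```

>>> arm_command:
  gripper: [5.8,5.8,5.8,5.8]
  slide:
    - [0,0,-3]
    - [0,0,-7]
    - [0,0,-11]
    - [0,0,-13]
  turn:
    - [0,0,0]
    - [0,0,0]
    - [0,0,0]
    - [0,0,0]

```text
clock: 10.75
position: [0.5002, 0.3335, 0.1809]
tool_rot: [3.14, -0.002, 1.484]
force: [0.5, 0.4, -2.2]
grip_width: 0.0619
```

Run:
```python
from h import *
for n,b in(("top",(345,190,415,265)),("side",(300,170,368,215))):
    im=cv2.imread("pics/t3.png" if n=="top" else "pics/s3.png")
    c=blob(im,lambda h:(h[...,1]<40)&(h[...,2]>125),*b)
    c=cv2.convexHull(c)
    print(n,cv2.boundingRect(c),onz(n,cv2.fitEllipse(c)[0],.014).round(4), cv2.fitEllipse(c))
    P=np.array([onz(n,q[0],.013) for q in c]);e=cv2.minEnclosingCircle((P[:,:2]*1000).astype(np.float32));print(e)
s=bot.observe();print(s["position"],s["tool_rot"],s["force"],s["qpos"].round(2))
im=vision.grab_frame("top");b=vision.grab_frame("side")
cv2.imwrite("pics/t5.png",im);cv2.imwrite("pics/s5.png",b)
cv2.imwrite("pics/a5.png",np.hstack([tile(im,115,200),tile(b,245,270)]))
```

```text
top (354, 190, 61, 65) [ 0.4705 -0.3741  0.014 ] ((391.31414794921875, 220.38751220703125), (74.44034576416016, 78.3619155883789), 72.93950653076172)
((470.9110412597656, -370.6700439453125), 101.50706481933594)
side (300, 170, 67, 37) [ 0.4676 -0.4     0.014 ] ((330.833984375, 187.47097778320312), (35.41140365600586, 73.42985534667969), 98.68673706054688)
((486.35662841796875, -408.28082275390625), 137.09873962402344)
[0.50019066 0.33352179 0.18092046] [ 3.13972538e+00 -1.60594874e-03  1.48390937e+00] [ 0.49932756  0.39034757 -2.15282709] [-0.42  0.56 -0.39  1.7   0.25  0.93 -0.99]
```

View pics/a5.png

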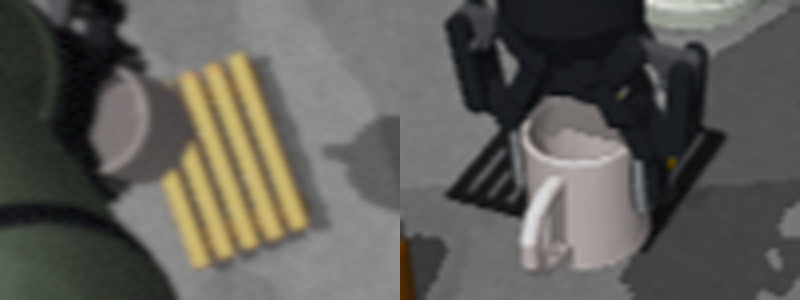

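The mug is held upright and clear of the slats. The saucer mask was too loose, so I redo it with a local Otsu threshold.

Run:
```python
from h import *
def rnd(f,n,b,z,k=9):
    g=cv2.cvtColor(cv2.imread(f),cv2.COLOR_BGR2GRAY);x0,y0,x1,y1=b
    t=cv2.resize(g[y0:y1,x0:x1],None,fx=4,fy=4,interpolation=cv2.INTER_CUBIC)
    th,m=cv2.threshold(t,0,255,cv2.THRESH_OTSU)
    m=cv2.morphologyEx(m,cv2.MORPH_CLOSE,np.ones((15,15)));m=cv2.morphologyEx(m,cv2.MORPH_OPEN,cv2.getStructuringElement(cv2.MORPH_ELLIPSE,(k*4,k*4)))
    c=cv2.convexHull(max(cv2.findContours(m,cv2.RETR_EXTERNAL,cv2.CHAIN_APPROX_NONE)[0],key=cv2.contourArea)).reshape(-1,2)
    P=np.array([onz(n,(q+.5)/4-.5+[x0,y0],z) for q in c.astype(float)])
    A=np.c_[2*P[:,:2],np.ones(len(P))];s=np.linalg.lstsq(A,(P[:,:2]**2).sum(1),rcond=None)[0]
    print(f,th,"centre",s[:2].round(4),"r",np.sqrt(s[2]+s[:2]@s[:2]).round(4))
for i in "35":
    rnd(f"pics/t{i}.png","top",(345,192,418,262),.014)
    rnd(f"pics/s{i}.png","side",(303,172,364,213),.014)
    rnd(f"pics/t{i}.png","top",(268,138,328,190),.02)
```

```text
pics/t3.png 134.0 centre [ 0.4689 -0.376 ] r 0.0994
pics/s3.png 153.0 centre [ 0.4825 -0.3663] r 0.0415
pics/t3.png 128.0 centre [ 0.6354 -0.1257] r 0.0853
pics/t5.png 164.0 centre [ 0.4532 -0.3478] r 0.0708
pics/s5.png 161.0 centre [ 0.4516 -0.3486] r 0.0704
pics/t5.png 160.0 centre [ 0.6078 -0.1259] r 0.0611
```

>>> arm_command:
  gripper: [5.8,5.8,5.8,5.8,5.8]
  slide:
    - [-3,0.05,0]
    - [-7.5,0.1,0]
    - [-13,0.2,0]
    - [-18.5,0.3,0]
    - [-24,0.4,0]
  turn:
    - [0,0,0]
    - [0,0,0]
    - [0,0,0]
    - [0,0,0]
    - [0,0,0]

```text
clock: 11.48
position: [0.4821, 0.0919, 0.1775]
tool_rot: [-3.141, 0.0, 1.484]
force: [2.0, -0.4, -2.5]
grip_width: 0.0621
```

>>> arm_command:
  gripper: [5.8,5.8,5.8,5.8,5.8]
  slide:
    - [-5.5,0.1,0]
    - [-11,0.2,0]
    - [-16.5,0.3,0]
    - [-22,0.4,0]
    - [-27.5,0.5,0]
  turn:
    - [0,0,0]
    - [0,0,0]
    - [0,0,0]
    - [0,0,0]
    - [0,0,0]

```text
clock: 12.1
position: [0.4633, -0.1823, 0.1775]
tool_rot: [-3.141, -0.0, 1.484]
force: [0.9, 0.5, -1.5]
grip_width: 0.0618
```

>>> arm_command:
  gripper: [5.8,5.8,5.8,5.8,5.8]
  slide:
    - [-5.5,0.1,0]
    - [-11,0.1,0]
    - [-14.8,0.2,0]
    - [-16.8,0.2,0]
    - [-16.8,0.2,0]
  turn:
    - [0,0,0]
    - [0,0,0]
    - [0,0,0]
    - [0,0,0]
    - [0,0,0]

```text
clock: 12.72
position: [0.4509, -0.3487, 0.1774]
tool_rot: [-3.141, -0.001, 1.483]
force: [-0.1, 0.4, -1.9]
grip_width: 0.0622
```

>>> arm_command:
  gripper: [5.8,5.8,5.8,5.8,5.8]
  slide:
    - [0,0,4]
    - [0,0,8]
    - [0,0,11]
    - [0,0,12]
    - [0,0,12]
  turn:
    - [0,0,0]
    - [0,0,0]
    - [0,0,0]
    - [0,0,0]
    - [0,0,0]

```text
clock: 13.35
position: [0.4518, -0.3473, 0.0584]
tool_rot: [-3.141, -0.001, 1.485]
force: [0.2, 0.2, -1.9]
grip_width: 0.0622
```

Run:
```python
from h import *
s=bot.observe();print(s["position"],s["tool_rot"],s["clock"],s["force"])
im=vision.grab_frame("top");b=vision.grab_frame("side")
cv2.imwrite("pics/t6.png",im);cv2.imwrite("pics/s6.png",b)
cv2.imwrite("pics/a6.png",np.hstack([tile(im,380,220),tile(b,335,180)]))
for p in ((.452,-.348,.0577),(.452,-.348,.0577+.05)):print(proj("side",p))
```

```text
[ 0.45180215 -0.34734764  0.05836314] [-3.14121761e+00 -6.07355790e-04  1.48502707e+00] 13.35 [ 0.21089888  0.20466281 -1.90827723]
[332.26478946 184.0490368 ]
[332.54577711 170.48091894]
```

View pics/a6.png

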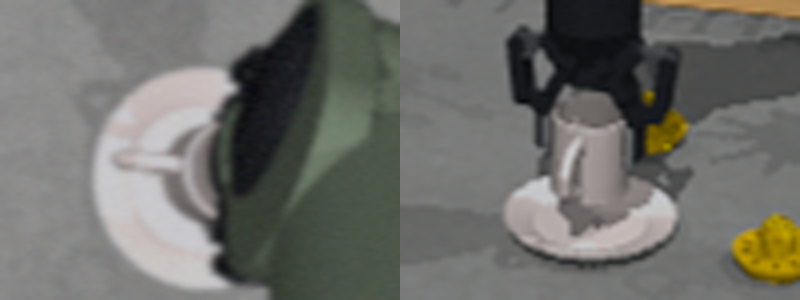

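The mug hangs over the saucer: its base is at tile x≈588 and the saucer centre at 590. Now I lower it.

>>> arm_command:
  gripper: [5.8,5.8,5.8,5.8,5.8]
  slide:
    - [0,0,1.5]
    - [0,0,2.4]
    - [0,0,2.8]
    - [0,0,3.0]
    - [0,0,3.0]
  turn:
    - [0,0,0]
    - [0,0,0]
    - [0,0,0]
    - [0,0,0]
    - [0,0,0]

```text
clock: 14.08
position: [0.4515, -0.3482, 0.0283]
tool_rot: [3.142, -0.0, 1.484]
force: [0.7, 0.1, -2.6]
grip_width: 0.0623
```

>>> arm_command:
  gripper: [5.8,5.8,5.8]
  slide:
    - [0,0,0.1]
    - [0,0,0.2]
    - [0,0,0.2]
  turn:
    - [0,0,0]
    - [0,0,0]
    - [0,0,0]

```text
clock: 14.45
position: [0.4516, -0.3483, 0.0267]
tool_rot: [3.141, 0.0, 1.484]
force: [-1.4, 0.9, 5.5]
grip_width: 0.0619
```

Contact at 5.5 N. I release and back off straight up.

>>> arm_command:
  gripper: [6.6,7.0,7.6,8.2,8.5]
  slide:
    - [0,0,0]
    - [0,0,0]
    - [0,0,0]
    - [0,0,0]
    - [0,0,0]
  turn:
    - [0,0,0]
    - [0,0,0]
    - [0,0,0]
    - [0,0,0]
    - [0,0,0]

```text
clock: 15.08
position: [0.4515, -0.3482, 0.0263]
tool_rot: [3.142, -0.0, 1.484]
force: [0.2, 0.0, 0.8]
grip_width: 0.0853
```

>>> arm_command:
  gripper: [8.5,8.5,8.5,8.5,8.5]
  slide:
    - [0,0,-1]
    - [0,0,-4]
    - [0,0,-8]
    - [0,0,-12]
    - [0,0,-16]
  turn:
    - [0,0,0]
    - [0,0,0]
    - [0,0,0]
    - [0,0,0]
    - [0,0,0]

```text
clock: 15.7
position: [0.4514, -0.3481, 0.1884]
tool_rot: [3.141, 0.0, 1.484]
force: [0.2, -0.7, -0.1]
grip_width: 0.0847
```

Run:
```python
from h import *
s=bot.observe();print(s["position"],s["tool_rot"],s["clock"],s["qpos"].round(2))
im=vision.grab_frame("top");b=vision.grab_frame("side")
cv2.imwrite("pics/t7.png",im);cv2.imwrite("pics/s7.png",b)
# soap mask rect in top, dish slats rect
for n,bb,f,z,nm in(("top",(275,140,325,190),lambda h:(h[...,0]>10)&(h[...,0]<32)&(h[...,1]>50)&(h[...,2]>70),.030,"soap"),("top",(90,165,150,235),lambda h:(h[...,0]>8)&(h[...,0]<30)&(h[...,1]>60)&(h[...,2]>100),.018,"dish"),("side",(215,315,285,362),lambda h:(h[...,0]>8)&(h[...,0]<30)&(h[...,1]>60)&(h[...,2]>60),.018,"dish")):
    g=im if n=="top" else b
    hsv=cv2.cvtColor(g,cv2.COLOR_BGR2HSV).astype(int);x0,y0,x1,y1=bb
    M=np.zeros(g.shape[:2],np.uint8);M[y0:y1,x0:x1]=f(hsv[y0:y1,x0:x1])*255
    M=cv2.morphologyEx(M,cv2.MORPH_CLOSE,np.ones((5,5)))
    c=max(cv2.findContours(M,cv2.RETR_EXTERNAL,cv2.CHAIN_APPROX_NONE)[0],key=cv2.contourArea).reshape(-1,2)
    P=np.array([onz(n,q.astype(float),z)[:2]*1000 for q in c],np.float32)
    r=cv2.minAreaRect(P);print(n,nm,np.round(r[0],1),np.round(r[1],1),round(r[2],1))
```

```text
[ 0.45137551 -0.34811477  0.18838227] [3.14112034e+00 1.92336117e-04 1.48400965e+00] 15.7 [ 0.76  0.5  -0.28  1.78  0.17  0.89  0.31]
top soap [ 601.5 -129.1] [73.3 46.7] 1.4
top dish [497.5 333.3] [125.2  81.9] 23.2
side dish [491.8 343.7] [123.   95.7] 23.3
```

>>> arm_command:
  gripper: [8.0,8.0,8.0,8.0,8.0]
  slide:
    - [4.6,2.6,0]
    - [9.2,5.2,0]
    - [13.9,7.8,0]
    - [18.5,10.4,0]
    - [23.1,13.0,0]
  turn:
    - [0,0,10.4]
    - [0,0,20.8]
    - [0,0,31.2]
    - [0,0,41.6]
    - [0,0,52]

```text
clock: 16.42
position: [0.6017, -0.1278, 0.1865]
tool_rot: [3.142, -0.0, 0.57]
force: [0.5, 0.1, 0.0]
grip_width: 0.0799
```

>>> arm_command:
  gripper: [7.6,7.6,7.6,7.6,7.6]
  slide:
    - [0,0,0]
    - [0,0,3]
    - [0,0,6]
    - [0,0,8.8]
    - [0,0,8.8]
  turn:
    - [0,0,10.4]
    - [0,0,20.8]
    - [0,0,31.2]
    - [0,0,32]
    - [0,0,32]

```text
clock: 17.05
position: [0.5999, -0.1289, 0.0968]
tool_rot: [-3.141, 0.003, 0.019]
force: [-0.3, -0.4, -0.5]
grip_width: 0.0757
```

Run:
```python
from h import *
s=bot.observe();print(s["position"],s["tool_rot"],s["clock"],s["qpos"].round(2))
im=vision.grab_frame("top");b=vision.grab_frame("side")
cv2.imwrite("pics/t8.png",im);cv2.imwrite("pics/s8.png",b)
cv2.imwrite("pics/a8.png",np.vstack([np.hstack([tile(im,297,170),tile(b,270,210)]),np.hstack([tile(im,380,220),tile(b,335,180)])]))
for p in((.6015,-.129,.033),(.6015,-.129,.1)):print(proj("top",p),proj("side",p))
```

```text
[ 0.5998541  -0.12889236  0.0968214 ] [-3.14095214  0.00332402  0.01862759] 17.05 [ 0.08  0.67  0.05  1.74 -0.05  0.74 -1.4 ]
[298.04824325 166.76457867] [268.37606581 219.78727056]
[299.24319431 162.14446138] [267.28833143 200.87176392]
```

View pics/a8.png

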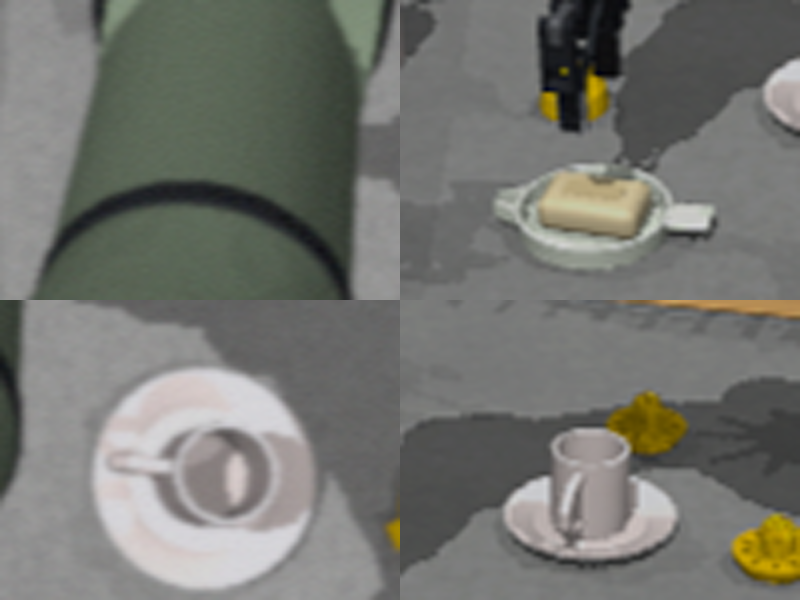

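The mug stands upright on the saucer. The soap is where predicted, with its side-view top centre at about (269,219.5). I descend on it.

>>> arm_command:
  gripper: [7.6,7.6,7.6,7.6,7.6]
  slide:
    - [0.1,0,3]
    - [0.1,0,6]
    - [0.1,0,7.8]
    - [0.1,0,8.4]
    - [0.1,0,8.4]
  turn:
    - [0,0,0]
    - [0,0,0]
    - [0,0,0]
    - [0,0,0]
    - [0,0,0]

```text
clock: 17.77
position: [0.6024, -0.1294, 0.0149]
tool_rot: [3.142, -0.001, 0.018]
force: [-0.4, -0.0, -0.3]
grip_width: 0.0761
```

>>> arm_command:
  gripper: [6.6,5.8,5.3,4.8,4.8]
  slide:
    - [0,0,0]
    - [0,0,0]
    - [0,0,0]
    - [0,0,0]
    - [0,0,0]
  turn:
    - [0,0,0]
    - [0,0,0]
    - [0,0,0]
    - [0,0,0]
    - [0,0,0]
  force: 30

```text
clock: 18.4
position: [0.6022, -0.1293, 0.0147]
tool_rot: [-3.142, -0.0, 0.018]
force: [-1.8, 0.9, 5.5]
grip_width: 0.0511
```

>>> arm_command:
  gripper: [4.8,4.8,4.8,4.8,4.8]
  slide:
    - [0,0,0]
    - [0,0,-0.5]
    - [0,0,-2]
    - [0,0,-6]
    - [0,0,-10]
  turn:
    - [0,0,0]
    - [0,0,0]
    - [0,0,0]
    - [0,0,0]
    - [0,0,0]

```text
clock: 19.02
position: [0.6019, -0.1293, 0.1163]
tool_rot: [-3.142, -0.0, 0.018]
force: [0.8, 0.6, -1.8]
grip_width: 0.0515
```

Run:
```python
from h import *
s=bot.observe();print(s["position"],s["tool_rot"],s["clock"],s["qpos"].round(2),s["force"])
im=vision.grab_frame("top");b=vision.grab_frame("side")
cv2.imwrite("pics/t9.png",im);cv2.imwrite("pics/s9.png",b)
cv2.imwrite("pics/a9.png",np.hstack([tile(b,270,210),tile(b,243,260)]))
```

```text
[ 0.60193965 -0.12934019  0.11627942] [-3.14158783e+00 -1.06767762e-04  1.78671320e-02] 19.025 [ 0.08  0.65  0.06  1.72 -0.05  0.77 -1.4 ] [ 0.7564545   0.58150253 -1.80787005]
```

View pics/a9.png

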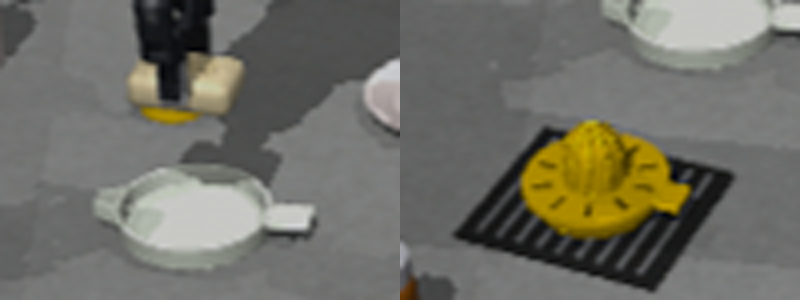

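The soap is held level and the juice dish is empty. I carry it to the soap dish.

>>> arm_command:
  gripper: [4.8,4.8,4.8,4.8,4.8]
  slide:
    - [-1,-4,-2]
    - [-2,-9.5,-4]
    - [-3.1,-15,-4]
    - [-4.2,-20.5,-4]
    - [-5.3,-26,-4]
  turn:
    - [0,0,0]
    - [0,0,0]
    - [0,0,0]
    - [0,0,0]
    - [0,0,0]

```text
clock: 19.75
position: [0.5438, 0.1314, 0.1548]
tool_rot: [-3.141, -0.0, 0.018]
force: [0.7, 0.7, -1.8]
grip_width: 0.0513
```

>>> arm_command:
  gripper: [4.8,4.8,4.8,4.8,4.8]
  slide:
    - [-1.2,-5.5,0]
    - [-2.4,-11,0]
    - [-3.6,-16.5,0]
    - [-4.3,-20.4,0]
    - [-4.3,-20.4,0]
  turn:
    - [0,0,-7.4]
    - [0,0,-14.8]
    - [0,0,-22.2]
    - [0,0,-22.2]
    - [0,0,-22.2]

```text
clock: 20.38
position: [0.4962, 0.3361, 0.1544]
tool_rot: [-3.14, -0.0, 0.41]
force: [0.0, -1.2, -1.0]
grip_width: 0.0515
```

>>> arm_command:
  gripper: [4.8,4.8,4.8,4.8,4.8]
  slide:
    - [0,0,3]
    - [0,0,6]
    - [0,0,9]
    - [0,0,10]
    - [0,0,10]
  turn:
    - [0,0,0]
    - [0,0,0]
    - [0,0,0]
    - [0,0,0]
    - [0,0,0]

```text
clock: 21.0
position: [0.4979, 0.3323, 0.0544]
tool_rot: [3.141, 0.0, 0.405]
force: [-0.7, 0.5, -1.0]
grip_width: 0.0514
```

Run:
```python
from h import *
s=bot.observe();p=s["position"];print(p,s["tool_rot"],s["clock"],s["force"])
im=vision.grab_frame("top");b=vision.grab_frame("side")
cv2.imwrite("pics/t10.png",im);cv2.imwrite("pics/s10.png",b)
cv2.imwrite("pics/a10.png",np.hstack([tile(im,118,200),tile(b,248,325)]))
for y in(23.2,):
  c,t=np.cos(np.radians(y)),np.sin(np.radians(y))
  for a in(-.062,.062):
    for w in(-.04,.04):
      q=(.4975+a*c-w*t,.333+a*t+w*c,.018);u=proj("side",q);print((400+(u[0]-198)*4).round(),((u[1]-287.5)*4).round())
```

```text
[0.49790952 0.33232743 0.05444738] [3.14122905e+00 4.58012144e-04 4.04801201e-01] 21.0 [-0.65781314  0.5257262  -0.97955946]
704.0 140.0
718.0 239.0
495.0 162.0
497.0 264.0
```

View pics/a10.png

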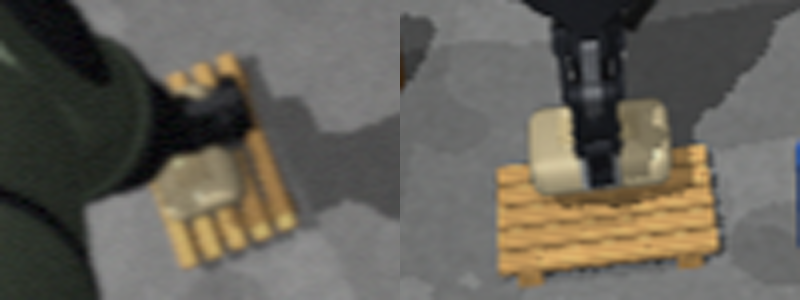

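The soap lines up with the slats. The side view puts the dish about 2–3 mm further to +y than the top view does, so I shift 2 mm while lowering.

>>> arm_command:
  gripper: [4.8,4.8,4.8,4.8,4.8]
  slide:
    - [0,-0.2,1.2]
    - [0,-0.2,2.0]
    - [0,-0.2,2.4]
    - [0,-0.2,2.6]
    - [0,-0.2,2.6]
  turn:
    - [0,0,0]
    - [0,0,0]
    - [0,0,0]
    - [0,0,0]
    - [0,0,0]

```text
clock: 21.72
position: [0.497, 0.3347, 0.0282]
tool_rot: [3.142, 0.0, 0.405]
force: [-0.0, -0.7, -0.3]
grip_width: 0.0512
```

>>> arm_command:
  gripper: [4.8,4.8]
  slide:
    - [0,0,0.1]
    - [0,0,0.1]
  turn:
    - [0,0,0]
    - [0,0,0]

```text
clock: 21.98
position: [0.4971, 0.3348, 0.0278]
tool_rot: [-3.141, -0.001, 0.405]
force: [-0.8, -0.7, 5.0]
grip_width: 0.0514
```

>>> arm_command:
  gripper: [5.6,6.2,7.0,7.6,7.6]
  slide:
    - [0,0,0]
    - [0,0,0]
    - [0,0,0]
    - [0,0,-0.5]
    - [0,0,-3]
  turn:
    - [0,0,0]
    - [0,0,0]
    - [0,0,0]
    - [0,0,0]
    - [0,0,0]

```text
clock: 22.6
position: [0.4963, 0.3342, 0.0568]
tool_rot: [3.141, 0.002, 0.405]
force: [-0.9, 0.1, 1.4]
grip_width: 0.0761
```

>>> arm_command:
  gripper: [7.0,7.0,7.0,7.0,7.0]
  slide:
    - [0,0,-5]
    - [0,0,-10]
    - [1.0,4,-12]
    - [1.5,9,-12]
    - [2.0,14,-12]
  turn:
    - [0,0,0]
    - [0,0,0]
    - [0,0,0]
    - [0,0,7]
    - [0,0,14]

```text
clock: 23.22
position: [0.5713, 0.2127, 0.1781]
tool_rot: [-3.141, -0.001, 0.157]
force: [0.2, 0.2, -0.4]
grip_width: 0.0698
```

```bash
cat > rd.py <<'E'
from h import *
def rnd(im,n,b,z,k=9,op=True):
    g=cv2.cvtColor(im,cv2.COLOR_BGR2GRAY);x0,y0,x1,y1=b
    t=cv2.resize(g[y0:y1,x0:x1],None,fx=4,fy=4,interpolation=cv2.INTER_CUBIC)
    th,m=cv2.threshold(t,0,255,cv2.THRESH_OTSU)
    m=cv2.morphologyEx(m,cv2.MORPH_CLOSE,np.ones((15,15)));m=cv2.morphologyEx(m,cv2.MORPH_OPEN,cv2.getStructuringElement(cv2.MORPH_ELLIPSE,(k*4,k*4)))
    c=max(cv2.findContours(m,cv2.RETR_EXTERNAL,cv2.CHAIN_APPROX_NONE)[0],key=cv2.contourArea).reshape(-1,2)
    P=np.array([onz(n,(q+.5)/4-.5+[x0,y0],z) for q in c.astype(float)])[:,:2]
    for _ in range(4):
        A=np.c_[2*P,np.ones(len(P))];s=np.linalg.lstsq(A,(P**2).sum(1),rcond=None)[0];r=np.sqrt(s[2]+s[:2]@s[:2])
        d=np.linalg.norm(P-s[:2],axis=1)-r;P=P[np.abs(d)<max(.002,1.5*np.median(abs(d)))]
    return th,s[:2].round(4),r.round(4),len(P)
E
python3 - <<'E'
from rd import *
s=bot.observe();print(s["position"],s["tool_rot"],s["clock"],s["qpos"].round(2))
im=vision.grab_frame("top");b=vision.grab_frame("side")
cv2.imwrite("pics/t11.png",im);cv2.imwrite("pics/s11.png",b)
cv2.imwrite("pics/a11.png",np.vstack([np.hstack([tile(im,118,200),tile(b,248,325)]),np.hstack([tile(im,297,170),tile(im,213,166)])]))
print(rnd(im,"top",(268,138,328,192),.02,15),rnd(im,"top",(268,138,328,192),.02,21))
E
```

```text
[0.57127507 0.21267442 0.17813324] [-3.14117130e+00 -9.98215313e-04  1.57399532e-01] 23.225 [-0.46  0.56  0.02  1.7  -0.01  0.89 -1.86]
(133.0, array([ 0.6249, -0.1274]), np.float64(0.0777), 172) (133.0, array([ 0.6242, -0.1274]), np.float64(0.0779), 165)
```

View pics/a11.png

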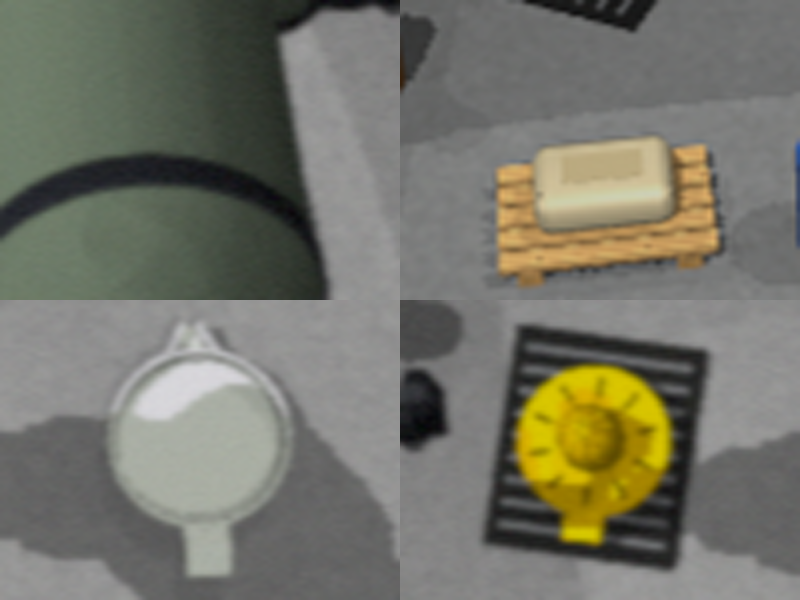

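The soap lies flat on the slats. I fix the juice dish centre with a Hough circle on the clear frames.

Run:
```python
from h import *
for f in("t11","t5","t0","top0"):
    im=cv2.imread(f"pics/{f}.png")
    if im is None: continue
    g=cv2.resize(cv2.cvtColor(im[135:200,262:335],cv2.COLOR_BGR2GRAY),None,fx=4,fy=4,interpolation=cv2.INTER_CUBIC)
    c=cv2.HoughCircles(cv2.GaussianBlur(g,(5,5),0),cv2.HOUGH_GRADIENT,1,4,param1=60,param2=25,minRadius=76,maxRadius=100)
    for q in (c[0][:3] if c is not None else []):
        uv=(q[:2]+.5)/4-.5+[262,135];print(f,uv.round(2),q[2]/4,onz("top",uv,.02).round(4))
    print("squeezer", end=" ")
im=cv2.imread("pics/t11.png")
c=blob(im,lambda h:(h[...,0]>18)&(h[...,0]<35)&(h[...,1]>150)&(h[...,2]>60),185,140,240,200)
M=np.zeros(im.shape[:2],np.uint8);cv2.drawContours(M,[c],-1,255,-1);M=cv2.morphologyEx(M,cv2.MORPH_OPEN,cv2.getStructuringElement(2,(15,15)))
e=cv2.minEnclosingCircle(cv2.findContours(M,0,1)[0][0]);print(e,onz("top",e[0],.023))
b=cv2.imread("pics/s11.png")
print([proj("side",p).round(1) for p in((.604,-.1265,.02),(.604,-.1265,.0))])
cv2.imwrite("pics/a12.png",tile(b,268,225,100,75,6))
```

```text
t11 [296.25 166.75] 22.625 [ 0.6036 -0.1248  0.02  ]
t11 [297.5  167.25] 22.65 [ 0.6024 -0.1281  0.02  ]
t11 [298.25 169.  ] 23.475 [ 0.5978 -0.1302  0.02  ]
squeezer t5 [297.   166.75] 23.175 [ 0.6037 -0.1268  0.02  ]
t5 [297.5  167.75] 22.1 [ 0.6011 -0.1281  0.02  ]
t5 [295.25 167.  ] 21.825 [ 0.6029 -0.1222  0.02  ]
squeezer top0 [297.   166.75] 23.125 [ 0.6037 -0.1268  0.02  ]
top0 [298.   167.25] 22.1 [ 0.6024 -0.1294  0.02  ]
top0 [295.   166.75] 21.525 [ 0.6036 -0.1216  0.02  ]
squeezer ((211.9667510986328, 164.2759552001953), 19.97820472717285) [0.60416427 0.09553987 0.023     ]
[array([267.5, 223.7]), array([267.9, 229.1])][ WARN:0@0.041] global loadsave.cpp:275 findDecoder imread_('pics/t0.png'): can't open/read file: check file path/integrity
```

View pics/a12.png

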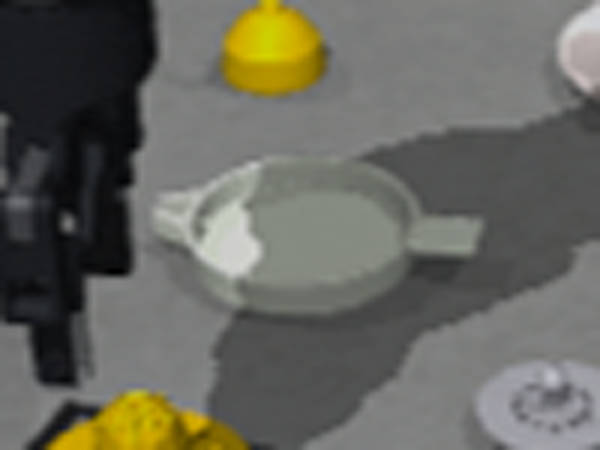

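In this side crop the dish rim centre is at about (269,224.8) against a predicted (267.5,223.7). Averaging the two views gives (0.603,-0.125). Next I fetch the squeezer at the pose where I released it.

>>> arm_command:
  gripper: [7.0,7.0,7.0,7.0]
  slide:
    - [0.7,5,0]
    - [1.3,10,0]
    - [1.5,11.9,0]
    - [1.5,11.9,0]
  turn:
    - [0,0,4.5]
    - [0,0,9]
    - [0,0,9]
    - [0,0,9]

```text
clock: 23.82
position: [0.6046, 0.0981, 0.1775]
tool_rot: [3.142, -0.0, 0.003]
force: [-0.6, 0.7, -0.6]
grip_width: 0.0702
```

>>> arm_command:
  gripper: [7.0,7.0,7.0,7.0,7.0]
  slide:
    - [0,0,5]
    - [0,0,9]
    - [0,0,11]
    - [0,0,12]
    - [0,0,12]
  turn:
    - [0,0,0]
    - [0,0,0]
    - [0,0,0]
    - [0,0,0]
    - [0,0,0]

```text
clock: 24.45
position: [0.6046, 0.0994, 0.0577]
tool_rot: [-3.141, -0.0, 0.004]
force: [0.8, -0.0, 0.7]
grip_width: 0.0699
```

>>> arm_command:
  gripper: [7.0,7.0,7.0,7.0]
  slide:
    - [0,0.1,1.5]
    - [0,0.1,2.5]
    - [0,0.1,2.8]
    - [0,0.1,2.8]
  turn:
    - [0,0,0]
    - [0,0,0]
    - [0,0,0]
    - [0,0,0]

```text
clock: 24.95
position: [0.6044, 0.0979, 0.0292]
tool_rot: [3.142, 0.0, 0.004]
force: [-0.6, -0.4, -1.1]
grip_width: 0.0699
```

>>> arm_command:
  gripper: [3.8,3.8,3.8,3.8,3.8]
  slide:
    - [0,0,0]
    - [0,0,0]
    - [0,0,0]
    - [0,0,0]
    - [0,0,0]
  turn:
    - [0,0,0]
    - [0,0,0]
    - [0,0,0]
    - [0,0,0]
    - [0,0,0]
  force: 30

```text
clock: 25.58
position: [0.6046, 0.098, 0.0299]
tool_rot: [-3.141, -0.001, 0.004]
force: [-0.7, -1.0, 4.9]
grip_width: 0.0396
```

>>> arm_command:
  gripper: [3.8,3.8,3.8,3.8,3.8]
  slide:
    - [0,0,-0.5]
    - [0,0,-2]
    - [0,0,-5]
    - [0,0,-8]
    - [0,0,-8]
  turn:
    - [0,0,0]
    - [0,0,0]
    - [0,0,0]
    - [0,0,0]
    - [0,0,0]

```text
clock: 26.2
position: [0.6058, 0.0981, 0.1124]
tool_rot: [-3.141, -0.004, 0.004]
force: [0.4, -0.5, -0.4]
grip_width: 0.0401
```

>>> arm_command:
  gripper: [3.8,3.8,3.8,3.8,3.8]
  slide:
    - [0,5,0]
    - [-0.1,10.5,0]
    - [-0.2,16,0]
    - [-0.2,20.5,0]
    - [-0.2,22.3,0]
  turn:
    - [0,0,-3]
    - [0,0,-6]
    - [0,0,-9]
    - [0,0,-10]
    - [0,0,-10]

```text
clock: 26.82
position: [0.6026, -0.1284, 0.1092]
tool_rot: [3.141, 0.001, 0.175]
force: [-0.6, -0.1, -1.0]
grip_width: 0.0402
```

>>> arm_command:
  gripper: [3.8,3.8,3.8,3.8]
  slide:
    - [0,0,2.5]
    - [0,0,4.5]
    - [0,0,5]
    - [0,0,5]
  turn:
    - [0,0,0]
    - [0,0,0]
    - [0,0,0]
    - [0,0,0]

```text
clock: 27.32
position: [0.6033, -0.1246, 0.0592]
tool_rot: [-3.141, 0.0, 0.179]
force: [-0.2, 1.2, -0.3]
grip_width: 0.0402
```

Run:
```python
from rd import *
s=bot.observe();print(s["position"],s["tool_rot"],s["clock"],s["force"])
im=vision.grab_frame("top");b=vision.grab_frame("side")
cv2.imwrite("pics/t13.png",im);cv2.imwrite("pics/s13.png",b)
cv2.imwrite("pics/a13.png",np.vstack([np.hstack([tile(im,297,170),tile(b,268,215)]),np.hstack([tile(im,118,200),tile(im,380,220)])]))
```

```text
[ 0.60332468 -0.12462256  0.05919428] [-3.14135624e+00  4.59850155e-04  1.79093136e-01] 27.325 [-0.21459172  1.22979802 -0.31886674]
```

View pics/a13.png

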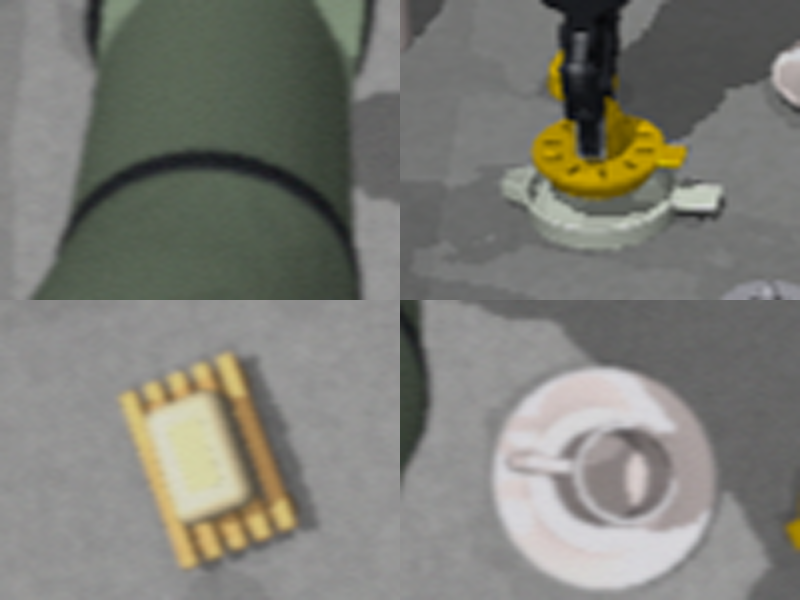

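The soap-top centre is at tile (197,459) against an expected (196,461), so it is central. The squeezer plate (mid 598.5) is aligned with the dish (mid ≈601). I lower it.

>>> arm_command:
  gripper: [3.8,3.8,3.8,3.8,3.8]
  slide:
    - [0,0,1.2]
    - [0,0,2.2]
    - [0,0,2.6]
    - [0,0,2.8]
    - [0,0,2.8]
  turn:
    - [0,0,0]
    - [0,0,0]
    - [0,0,0]
    - [0,0,0]
    - [0,0,0]

```text
clock: 28.05
position: [0.6034, -0.1251, 0.0313]
tool_rot: [-3.142, -0.0, 0.178]
force: [0.4, -0.6, -1.2]
grip_width: 0.0401
```

>>> arm_command:
  gripper: [3.8,3.8]
  slide:
    - [0,0,0.1]
    - [0,0,0.1]
  turn:
    - [0,0,0]
    - [0,0,0]

```text
clock: 28.3
position: [0.6035, -0.1252, 0.0309]
tool_rot: [3.141, -0.001, 0.178]
force: [-1.7, -0.2, 5.3]
grip_width: 0.0401
```

>>> arm_command:
  gripper: [4.5,5.5,6.5,7.0,7.0]
  slide:
    - [0,0,0]
    - [0,0,0]
    - [0,0,0]
    - [0,0,-1]
    - [0,0,-4]
  turn:
    - [0,0,0]
    - [0,0,0]
    - [0,0,0]
    - [0,0,0]
    - [0,0,0]

```text
clock: 28.92
position: [0.6025, -0.125, 0.0702]
tool_rot: [-3.141, 0.002, 0.179]
force: [-0.3, 1.4, 0.1]
grip_width: 0.0701
```

>>> arm_command:
  gripper: [7.0,7.0,7.0,7.0,7.0]
  slide:
    - [0,0,-5]
    - [0,0,-10]
    - [0,-5,-13]
    - [0,-10.5,-13]
    - [0,-16,-13]
  turn:
    - [0,0,0]
    - [0,0,0]
    - [0,0,0]
    - [0,0,0]
    - [0,0,0]

```text
clock: 29.55
position: [0.5746, 0.0339, 0.2015]
tool_rot: [-3.142, -0.002, 0.178]
force: [-0.5, 0.5, 0.1]
grip_width: 0.0703
```

>>> arm_command:
  gripper: [7.0,7.0,7.0]
  slide:
    - [0,-4,0]
    - [0,-8,0]
    - [0,-8,0]
  turn:
    - [0,0,0]
    - [0,0,0]
    - [0,0,0]

```text
clock: 29.92
position: [0.56, 0.1145, 0.201]
tool_rot: [-3.14, -0.001, 0.183]
force: [0.4, -1.3, 0.8]
grip_width: 0.0702
```

Run:
```python
from rd import *
s=bot.observe();print(s["position"],s["clock"],s["force"])
im=vision.grab_frame("top");b=vision.grab_frame("side")
cv2.imwrite("pics/t14.png",im);cv2.imwrite("pics/s14.png",b)
cv2.imwrite("pics/a14.png",np.vstack([np.hstack([tile(im,297,170),tile(b,268,220)]),np.hstack([tile(b,335,180),tile(im,380,220)])]))
g=cv2.resize(cv2.cvtColor(im[190:265,345:420],cv2.COLOR_BGR2GRAY),None,fx=4,fy=4,interpolation=cv2.INTER_CUBIC)
for lo,hi,z in((44,58,.076),(100,118,.014)):
    q=cv2.HoughCircles(g,cv2.HOUGH_GRADIENT,1,40,param1=80,param2=20,minRadius=lo,maxRadius=hi)[0][0];uv=(q[:2]+.5)/4-.5+[345,190];print(q[2]/4,onz("top",uv,z).round(4))
c=blob(im,lambda h:(h[...,0]>18)&(h[...,0]<35)&(h[...,1]>150)&(h[...,2]>60),268,140,330,200)
M=np.zeros(im.shape[:2],np.uint8);cv2.drawContours(M,[c],-1,255,-1);M=cv2.morphologyEx(M,cv2.MORPH_OPEN,cv2.getStructuringElement(2,(15,15)))
e=cv2.minEnclosingCircle(cv2.findContours(M,0,1)[0][0]);print("sq",e,onz("top",e[0],.025))
```

```text
[0.56003346 0.11446228 0.20097871] 29.925 [ 0.44410817 -1.32556347  0.78250026]
12.025 [ 0.4519 -0.3451  0.076 ]
27.8 [ 0.4513 -0.347   0.014 ]
sq ((296.8448181152344, 166.6724090576172), 19.362180709838867) [ 0.60303355 -0.12618592  0.025     ]
```

View pics/a14.png

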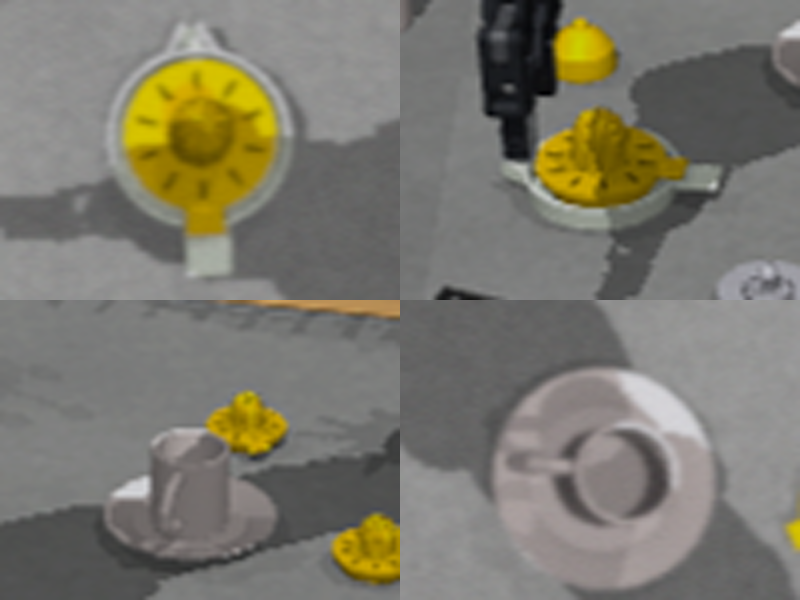

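All three are placed: the squeezer sits flat and concentric in its dish, and the mug is upright within about 2 mm of the saucer centre. I hand in.

```bash
python3 -c "
from workcell import job_done
print(job_done())"
```

```text
the job is handed in; nothing more can be done
None
```

I parked the squeezer on the mat, then put the mug on its saucer, the soap on the soap dish and the squeezer in the juice dish. The job was handed in at about 30 s of the 128 s allowed. Each thing was lowered until it touched before release: about 5 N on its own dish, and 22 N when parking the squeezer on the mat.

Last checks, measured from the top camera:
- **Mug:** upright, about 2 mm from the saucer centre.
- **Squeezer:** flat, about 1 mm from the dish centre, with its tab over the dish handle.
- **Soap:** flat and lengthwise on the slats, central to about 1 mm.

**Disagreements:** the two cameras differed by about 2–3 mm on the soap dish and juice dish positions, so I averaged them. Some automatic circle fits failed when the light changed, and I replaced them with other fits or positions read off the pictures.

**Not measured:** I did not check the jar, half lemon and strainer numerically. No move came near them.

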